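Tare the packing carton on the bench scale

TASK

The scale has to be tared for the empty packing carton before the bowl is weighed in it, but the carton hangs over one side of the pan: with closed fingers push it back to the middle of the steel pan, square with it, and leave it there. Then reach down into the tare well (the well on the right of the display, seen from the robot's side, with the round key), press the sunken tare key all the way down for about half a second and let it come up again. Nothing is to be picked up; do not lift or tip the carton, press the on/off key in the left well, or disturb the vase, the bowl and the tape roll.

Things in the scene. Friction and masses are not known exactly. Their poses are not given: they have to be found in the camera images.
- scale: White bench scale, fixed, 340 mm (x) x 300 mm (y). Origin under its centre at bench height; x points from the control panel (robot's side) to the pan, y to the left. Panel: x -170 to -80 mm, flat top 50 mm above the bench, display in the middle, two wells at x -125 mm: tare at y -90 (right, round key), on/off at y +90 (left, rectangular key).
- pan_centre (a point): Centre of the top face of the flat rimless steel pan, 220 mm (x) x 240 mm (y), 60 mm above the bench; axes as the scale's.
- carton_centre (a point): Centre (half-way up) of the empty open cardboard carton, 150 mm (x) x 180 mm (y) x 50 mm high, 4 mm walls, about 0.2 kg. Loose on the pan, axes within 0.1 rad of the scale's; at first 50 to 65 mm off to the left (+y) or right (-y), over the pan's edge, and within 6 mm of the middle in x. Slides when its outer end wall is pushed with a few newtons.
- tare_well (a point): Centre of the mouth of the tare well, level with the panel's top. The well is round, 44 mm in diameter, vertical, 28 mm deep to its floor. Closed fingers fit in it.
- tare_top (a point): Centre of the top face of the round tare key (30 mm in diameter) in its well: 14 mm below the well's mouth when up; moves down with the key.
- tare_key (a joint): Travel of the tare key: 0 up, 0.005 m fully down; a spring returns it; about 2 N to start and 6 N to bottom. It counts as pressed beyond 0.0035 m.
- onoff_top (a point): Centre of the top face of the rectangular on/off key (12 x 28 mm) in the left well, which is otherwise like the tare well.
- onoff_key (a joint): Travel of the on/off key: 0 up, 0.005 m fully down. To be left alone.
- vase: Glazed vase, loose, 115 mm in diameter, 200 mm high, 0.9 kg, on the bench about 325 mm to the left or right of the scale's centre. Origin under its centre. Bystander.
- bowl: Small glazed bowl, loose, 124 mm in diameter, 60 mm high, on the bench on the side opposite the vase. Origin under its centre. Bystander.
- tape: Roll of brown tape lying flat, loose, 100 mm in diameter, 48 mm high, on the bench just left of the scale's panel. Origin under its centre. Bystander.
There are look-alikes about, which are no part of the job. What is meant by the part that bears carton_centre is not blue, orange or purple, and is the larger of those in its own colour.

How it is judged:
By the outcome, as a careful person would: the job done as asked, in the order asked, and still so for the second after the job is handed in, with the robot touching nothing.
It also fails if it takes over 54 s, if anything falls off the work surface, if the arm or the gripper's body presses on something with over 40 N, if the wrist force passes 120 N, or if a joint passes its speed limit or range.

ROBOT

A 6-joint arm with a two-finger parallel gripper is mounted at the origin on the work surface. World frame = base frame: x ahead of the robot, y to its left, z up, the work surface at z = 0. Lengths are in m, angles in degrees, forces in N, time in s.
With the tool pointing down it reaches from about 0.35 to 0.875 m from the base axis. Payload 4.2 kg.
Tool frame: the origin (TCP) lies at the very end of the fingers, on their centre line; the grasp point (between the pads) lies 19 mm behind it; z points along the fingers, y is the line along which they close (so a half turn about z gives the same grasp; the last joint's range is limited). The gripper opens to 87 mm and grips with 3 to 60 N. Pads are 19 mm wide; open, the fingers measure 117 mm over their backs; the gripper's body (75 mm by 190 mm) begins 51 mm behind the grasp point.
Start: joints at [-54.683, 22.042, 0.453, 0, -68.411, -14.817], TCP at [0.219, -0.585, 0.223] pointing down, gripper open.
Joint ranges: [-179.83, 179.83], [-69.29, 118.12], [-61.27, 80.66], [-181.25, 117.63], [-171.15, -9.14], [-177.46, 177.46]. Speed limits (degrees/s): [159.86, 159.86, 180, 180, 180, 180].

INTERFACE

Orientations are given as a 3x3 rotation matrix whose columns are the frame's x, y, z axes.
In Python, from station import sense, cams, r gives the robot as it stands. The module is installed in compiled form; this text tells all that it offers.
- The arm moves only by the tool step_arm, never from a script. Its argument "targets" is text: rows parted by semicolons, each of 4 numbers parted by spaces: the shift along the tool's x, y, z in cm, then the turn about the tool's z in degrees. In form: x y z turn; .... A call has 1 to 12 rows; each row shifts and turns the commanded pose from where the row before left it, along the tool's axes as they then stand; what a row does not reach is not made up. A row lasts 1/12 s, in which the tool goes at most 41.7 mm and 7.16 degrees, less where a joint would pass 70% of its speed; a pose out of reach is approached as far as the arm can. A call with a gripper value outside its range is refused whole. "claw" is the finger opening in cm, from 0 to 8.7, set as the call begins (left out, the last holds). The fingers move at their own pace and stop on an object; the grip force is fixed at half the most. Time passes only in rows, so rows that do not move let the fingers close. It gives the time, the measured TCP pose, the force, the opening and the grip force at its end, in the units of the state.
- sense(): the state, without advancing time (a new reading comes with each control period).
- cams.capture(name): name is "scene" or "side" or "wrist"; returns a dict with "frame" (400x640x3 uint8, blue, green, red), "vertical_fov" (degrees; the focal length in pixels is half the picture's height over the tangent of half this angle, whatever the lens; pixels are square), "cx", "cy" (the principal point, pixels), "dist_coeffs" ([k1, k2, p1, p2, k3] as OpenCV has them; the pictures are not rectified), "eye" and "rotation" of the camera in the world; the wrist camera has in their place "tool_from_camera" (4x4, takes a point from camera to tool coordinates, whose origin is the TCP and whose axes are the flange's). Camera axes: x right, y down, z forward; pixel columns grow to the right and rows downward; lengths in m; the calibration is good to about 2 mm. A picture is of the moment at which its call begins: read the wrist's pose just before it. There is no depth.
- r.finish_job(): hands the job in; it is judged then, once.
The state is a dict: "time_s": time; "joints": joint angles; "joint_velocities": joint speeds; "effort": joint torques, N m; "tcp_pos": TCP position; "ee_rot": TCP orientation; "wrist_force": force on the tool from outside, world axes, zero at the start; "moment": the same for the moment, N m; "gripper_width": opening from 0.0 (shut) to 1.0 (fully open); "gripper_force": force on a finger pad.
Only numpy, scipy, OpenCV 4.12 (cv2) and the standard library are available. Lean on these libraries where they do the work, as an engineer would, in place of code of your own. Each camera call takes 0.05 s, during which the arm holds its last target. There are 200 camera calls.

## Working session

There is one attempt and no reset: what is moved stays moved. The work goes in short steps, Python scripts to look and compute and a tool call to move; the robot and the scene stay as the last step left them, time stands still between calls to the robot, and variables do not carry over. Pictures are saved under pics/ and viewed, at most 10 in all, crops included, and the job is handed in when it is done.

Besides the shell and the picture viewer there is one more tool, called as name(argument=value, ...), one argument or row to a line, values as JSON. step_arm: Moves the arm, as the interface text tells. Its arguments: {"type":"object","properties":{"targets":{"type":"string"},"claw":{"type":"number"}},"required":["targets"]}

```bash
mkdir -p pics
cat > h.py <<'E'
import numpy as np, cv2
from station import sense, cams, r
def cap(n,f):
    s=sense(); c=cams.capture(n); cv2.imwrite('pics/'+f+'.png',c['frame'])
    if n=='wrist':
        T=np.array(c['tool_from_camera']);R=np.array(s['ee_rot'])
        c['rotation']=R@T[:3,:3]; c['eye']=R@T[:3,3]+np.array(s['tcp_pos'])
    K=dict(fov=c['vertical_fov'],cx=c['cx'],cy=c['cy'],d=list(map(float,c['dist_coeffs'])),eye=np.array(c['eye']).tolist(),R=np.array(c['rotation']).tolist(),img=None)
    import json; json.dump(K,open('pics/'+f+'.json','w')); return c
def cam(f):
    import json; K=json.load(open('pics/'+f+'.json'))
    F=200/np.tan(np.radians(K['fov']/2)); M=np.array([[F,0,K['cx']],[0,F,K['cy']],[0,0,1]])
    return M,np.array(K['d']),np.array(K['eye']),np.array(K['R'])
def pix2z(f,pts,z):
    M,d,e,R=cam(f); u=cv2.undistortPoints(np.array(pts,float).reshape(-1,1,2),M,d,None,None).reshape(-1,2)
    D=np.c_[u,np.ones(len(u))]@R.T; z=np.broadcast_to(z,len(D)); return e+D*((z-e[2])/D[:,2])[:,None]
def proj(f,P):
    M,d,e,R=cam(f); return cv2.projectPoints((np.array(P,float).reshape(-1,3)-e)@R,np.zeros(3),np.zeros(3),M,d)[0].reshape(-1,2)
E
python3 -c "
from h import *
for n in ['scene','side','wrist']:
    c=cap(n,n+'0'); print(n,c['eye'],c['vertical_fov'])
print(sense())
a=[cv2.imread('pics/%s0.png'%n) for n in ['scene','side']]
"
```

```text
scene [ 1.15528956 -0.11711039  1.28916555] 46.264083775003236
side [-0.22996888  0.7614381   0.79516754] 55.2590031162169
wrist [ 0.14629046 -0.61193125  0.38376807] 71.6732351097326
{'time_s': 0.15, 'joints': array([-5.46847840e+01,  2.20804244e+01,  3.98929663e-01, -1.86068610e-02,
       -6.84111666e+01, -1.48156431e+01]), 'joint_velocities': array([-0.04315688, -0.06018499,  0.23952876,  0.04979312,  0.01714446,
       -0.05355907]), 'effort': array([-4.20320957e-04, -3.91053486e+01,  1.87587100e+01,  4.22225162e+00,
        1.23798798e-02, -1.40409607e-04]), 'tcp_pos': array([ 0.21871904, -0.58500903,  0.2217262 ]), 'ee_rot': array([[-9.36716682e-01, -3.50087679e-01, -6.88474901e-04],
       [-3.50088335e-01,  9.36715499e-01,  1.49419136e-03],
       [ 1.21807123e-04,  1.64066101e-03, -9.99998647e-01]]), 'wrist_force': array([ 0.67786104,  0.22525664, -0.50949237]), 'moment': array([ 0.02990341, -0.03048452, -0.08176706]), 'gripper_force': 0.0, 'gripper_width': 1.0017885396670747}
```

View pics/scene0.png

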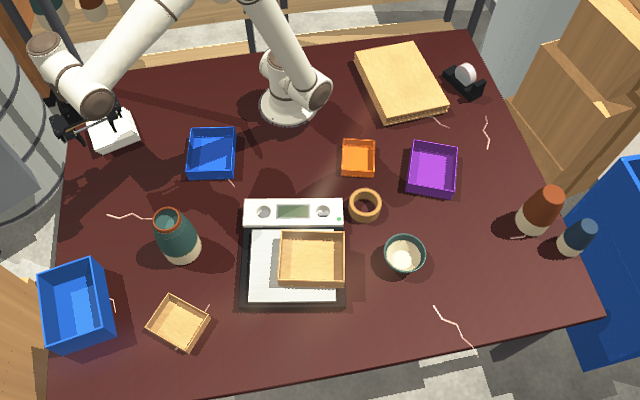

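View pics/side0.png

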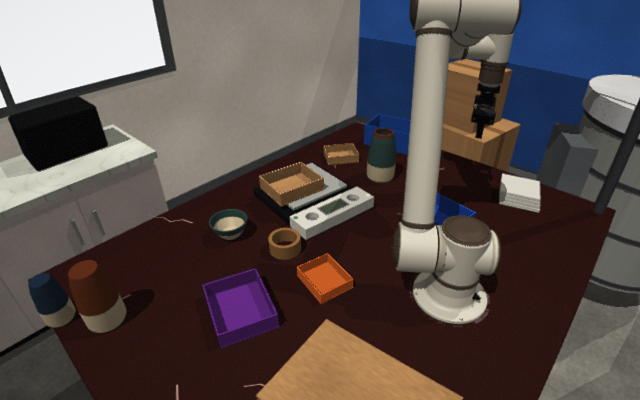

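The scene picture, looking back towards the robot, shows the scale at about (293,255), with the image's right being +y. There are two light-brown cartons: one on the pan at (312,258), the other on the bench at (178,323). Blue (211,152), (77,303), orange (358,157) and purple (432,168) are excluded. The one on the pan is the larger brown one, so it is the one meant, and it is off to +y. I'll confirm it in an enlarged crop.

```bash
python3 -c "
from h import *
a=cv2.imread('pics/scene0.png')[190:315,230:385]
cv2.imwrite('pics/crop0.png',cv2.resize(a,None,fx=4.8,fy=4.8,interpolation=cv2.INTER_CUBIC))"
```

```text
(no output)
```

View pics/crop0.png

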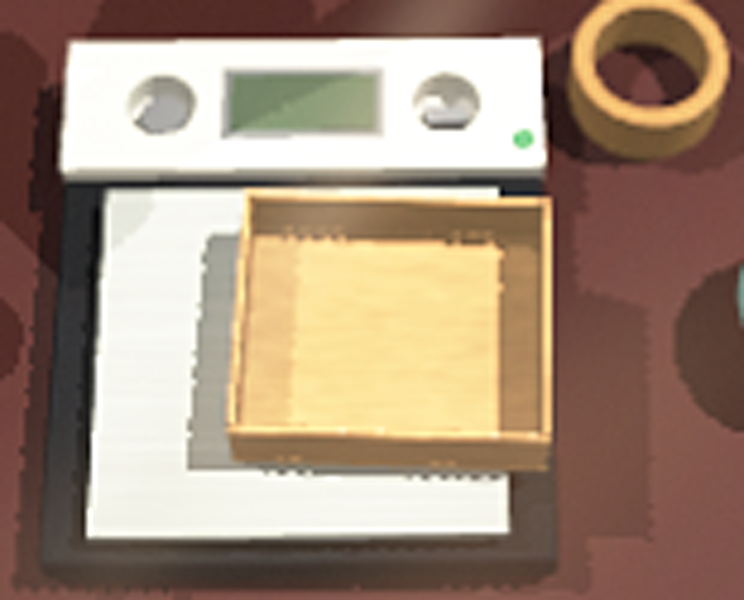

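The crop shows the carton on the pan (rim corners, crop pixels: (245,197), (552,198), (551,437), (230,433)), clearly larger than the bench one. The round tare key is at (162,104), and the rectangular on/off key at (447,102).

```bash
cat >> h.py <<'E'
def rect(P,lx,ly):
    "fit centre and yaw: P corners in order (-x-y),(-x+y),(+x+y),(+x-y)"
    P=np.array(P)[:,:2]; Q=np.array([[-lx,-ly],[-lx,ly],[lx,ly],[lx,-ly]])/2
    c=P.mean(0); H=((P-c).T@Q); a=np.arctan2(H[1,0]-H[0,1],H[0,0]+H[1,1])
    Rm=np.array([[np.cos(a),-np.sin(a)],[np.sin(a),np.cos(a)]]); return c,np.degrees(a),(P-c-Q@Rm.T)*1e3
E
python3 -c "
from h import *
np.set_printoptions(precision=4,suppress=True)
f=lambda p:(np.array(p)+.5)/4.8-.5+[230,190]
pan=pix2z('scene0',f([(105,190),(500,188),(510,535),(87,537)]),.06)
car=pix2z('scene0',f([(245,197),(552,198),(551,437),(230,433)]),.11)
pnl=pix2z('scene0',f([(70,40),(541,38),(545,167),(62,170)]),.05)
w=pix2z('scene0',f([(162,104),(447,102)]),.05)
print('pan',rect(pan,.22,.24));print('car',rect(car,.15,.18));print('pnl',rect(pnl,.09,.3));print(w)
c,a,_=rect(pan,.22,.24)
d=w[0]-w[1];print('yaw wells',np.degrees(np.arctan2(d[0],-d[1])),np.linalg.norm(d))
print(pix2z('scene0',[(180,260),(403,265),(365,210)],0.0))
"
```

```text
pan (array([ 0.6451, -0.082 ]), np.float64(-9.795028426576332), array([[-0.2228, -1.0393],
       [ 0.3949,  0.5987],
       [ 0.0584, -0.1548],
       [-0.2305,  0.5954]]))
car (array([ 0.6494, -0.0265]), np.float64(-11.244101297630856), array([[ 2.8479,  0.5187],
       [ 0.3322,  0.8093],
       [-2.1185, -1.5776],
       [-1.0616,  0.2497]]))
pnl (array([ 0.4719, -0.0523]), np.float64(-9.858003189309889), array([[-1.9213, -0.6107],
       [-1.2766,  1.1135],
       [ 1.411 , -0.4314],
       [ 1.7869, -0.0715]]))
[[ 0.4569 -0.1408  0.05  ]
 [ 0.4873  0.0361  0.05  ]]
yaw wells -9.742942496809345 0.17952674068426594
[[ 0.5499 -0.4093  0.    ]
 [ 0.6833  0.2425  0.    ]
 [ 0.481   0.1742  0.    ]]
```

step_arm(
  targets="0 0 -3.5 0; 0 0 -3.5 0; 0 0 -3 0; -2.8 2 0 0; -2.8 2 0 0; -2.8 2 0 0; -2.8 2 0 0; -2.8 2 0 0; -2.8 2 0 0; -2.8 2 0 0; -2.8 2 0 0; -2.8 2 0 0",
  claw=0,
)

```text
time_s: 1.15
tcp_pos: [0.3923, -0.3269, 0.3224]
ee_rot: [[-0.937, -0.35, -0.0], [-0.35, 0.937, 0.0], [0.0, 0.0, -1.0]]
wrist_force: [1.0, -0.4, 1.3]
gripper_width: 0.172
gripper_force: 0.0
```

step_arm(
  targets="-2.8 2 0 0; -2.8 2 0 0; -2.8 2 0 0; -2.8 2 0 0; -2.8 2 0 0; -2.8 2 0 0; -2.8 2 0 0; -2.8 2 0 0; -2.8 2 0 0; -2.8 2 0 0; -2.8 2 0 0; -2.8 2 0 0",
)

```text
time_s: 2.15
tcp_pos: [0.6231, 0.0156, 0.3223]
ee_rot: [[-0.937, -0.35, -0.001], [-0.35, 0.937, 0.0], [0.001, 0.0, -1.0]]
wrist_force: [0.5, -0.5, 0.0]
gripper_width: 0.012
gripper_force: 0.0
```

step_arm(
  targets="-2.8 2 0 0; -2.8 2 0 0; -2.8 2 0 0; 0 0 0 -6; 0 0 0 -6; 0 0 0 -6; 0 0 0 -6; 0 0 0 -6; 0 0 0 -6; 0 0 0 -6; 0 0 0 -6; 0 0 0 -6",
)

```text
time_s: 3.15
tcp_pos: [0.6801, 0.0996, 0.3219]
ee_rot: [[-0.262, -0.965, -0.001], [-0.965, 0.262, -0.0], [0.0, 0.001, -1.0]]
wrist_force: [-0.8, 0.3, 0.3]
gripper_width: 0.005
gripper_force: 0.0
```

step_arm(
  targets="0 0 0 -5.6; 0 0 0 0; 0 0 0 0",
)

```text
time_s: 3.4
tcp_pos: [0.6801, 0.0996, 0.3221]
ee_rot: [[-0.174, -0.985, -0.001], [-0.985, 0.174, -0.0], [0.0, 0.001, -1.0]]
wrist_force: [0.5, 0.2, 0.2]
gripper_width: 0.002
gripper_force: 0.0
```

```bash
python3 -c "
from h import *
c=cap('wrist','wrist1'); print(sense()['tcp_pos'],sense()['ee_rot'].round(3).tolist())"
```

```text
[0.68013715 0.09955831 0.32215623] [[-0.174, -0.985, -0.001], [-0.985, 0.174, -0.0], [0.0, 0.001, -1.0]]
```

View pics/wrist1.png

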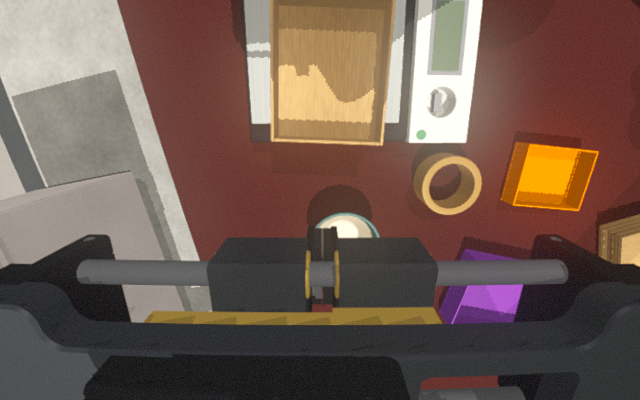

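The wrist view shows the carton's outer (+y) rim from (271,142) to (385,143), with its side rims running up to (275,0) and (394,0). The bowl is at (346,235), clear of the approach, and the gripper's long side lies along tool y.

```bash
python3 -c "
from h import *
np.set_printoptions(precision=4,suppress=True)
P=pix2z('wrist1',[(271,142.5),(385,144),(275,3),(394,3)],.11); print(P)
for a,b in [(0,1),(0,2),(1,3)]: d=P[b]-P[a]; print(np.degrees(np.arctan2(d[1],d[0])),np.linalg.norm(d))
m=(P[0]+P[1])/2;print(m, pix2z('wrist1',[(346,235)],.06))
R=np.array(sense()['ee_rot']);t=np.array(sense()['tcp_pos'])
w=.5*(m+np.array([.6669,.0618,.11])); print((R.T@(w-t))*100)
"
```

```text
[[ 0.7401  0.0465  0.11  ]
 [ 0.5903  0.0749  0.11  ]
 [ 0.6994 -0.1138  0.11  ]
 [ 0.5597 -0.0896  0.11  ]]
169.2512903584334 0.15255869450784446
-104.24621053542998 0.16539243427314468
-100.51553890952623 0.16732236409701753
[0.6652 0.0607 0.11  ] [[0.6608 0.22   0.06  ]]
[ 4.0121  0.7052 21.2172]
```

step_arm(
  targets="0 0.8 3 0; 0 0 3.5 0; 0 0 3.5 0; 0 0 3.5 0; 0 0 3.5 0; 0 0 3.5 0; 0 0 2.5 0; 0 0 1.6 0; 0 0 0 0",
)

```text
time_s: 4.2
tcp_pos: [0.6693, 0.1001, 0.0715]
ee_rot: [[-0.174, -0.985, -0.009], [-0.985, 0.174, -0.002], [0.004, 0.009, -1.0]]
wrist_force: [0.3, -0.3, -0.3]
gripper_width: 0.002
gripper_force: 0.0
```

step_arm(
  targets="1 0 0 0; 1 0 0 0; 0.4 0 0 0; 0.4 0 0 0; 0.4 0 0 0; 0.4 0 0 0; 0.4 0 0 0; 0.4 0 0 0; 0.4 0 0 0; 0.4 0 0 0; 0.4 0 0 0; 0.4 0 0 0",
)

```text
time_s: 5.2
tcp_pos: [0.6619, 0.0415, 0.0765]
ee_rot: [[-0.172, -0.985, -0.0], [-0.985, 0.172, -0.0], [0.0, 0.0, -1.0]]
wrist_force: [1.5, 2.2, 1.4]
gripper_width: 0.004
gripper_force: 1.0
```

step_arm(
  targets="0.3 0 0 0; 0.3 0 0 0; 0.3 0 0 0; 0.3 0 0 0; 0.3 0 0 0; 0.2 0 0 0; 0.1 0 0 0; 0 0 0 0",
)

```text
time_s: 5.87
tcp_pos: [0.6587, 0.0236, 0.0764]
ee_rot: [[-0.172, -0.985, -0.001], [-0.985, 0.172, -0.0], [0.0, 0.0, -1.0]]
wrist_force: [0.5, 0.7, 1.2]
gripper_width: 0.005
gripper_force: 0.1
```

```bash
python3 -c "
from h import *
c=cap('scene','scene2'); print(sense()['tcp_pos'],sense()['wrist_force'])
a=c['frame'][190:315,230:385]
cv2.imwrite('pics/crop2.png',cv2.resize(a,None,fx=4.8,fy=4.8,interpolation=cv2.INTER_CUBIC))"
```

```text
[0.65858852 0.02363465 0.07628963] [-0.76867143  0.99753719  0.8559115 ]
```

View pics/crop2.png

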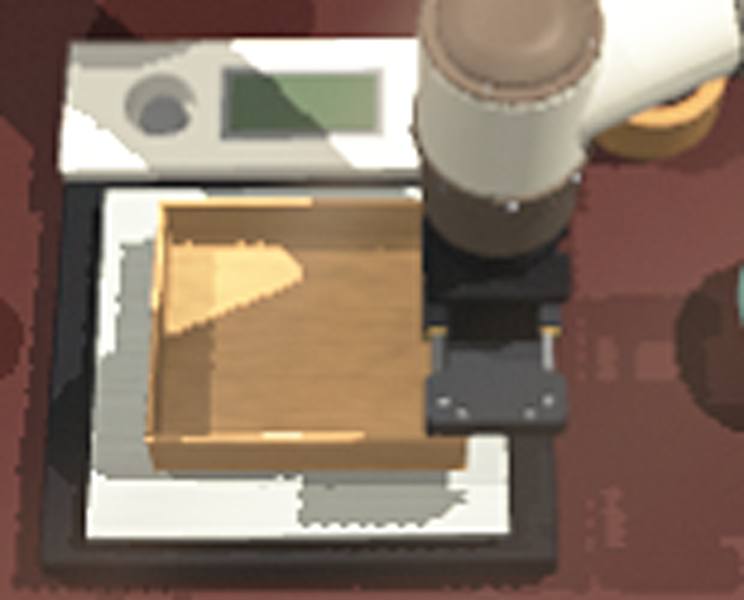

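The crop shows the carton sliding upright. Its rim corners are (160,203), (147,438) and about (467,436), so it's nearly there.

```bash
python3 -c "
from h import *
np.set_printoptions(precision=4,suppress=True)
f=lambda p:(np.array(p)+.5)/4.8-.5+[230,190]
P=pix2z('scene2',f([(160,203),(147,438),(467,437)]),.11)[:,:2]
a=np.radians(-9.8);S=np.array([[np.cos(a),-np.sin(a)],[np.sin(a),np.cos(a)]])
Q=(P-[.6451,-.082])@S*1e3;print(Q, Q[[0,2]].mean(0))
for i,j in((0,1),(1,2)): d=Q[j]-Q[i];print(np.degrees(np.arctan2(d[1],d[0])),np.linalg.norm(d))
"
```

```text
[[-76.1776 -81.3459]
 [ 69.0776 -82.3573]
 [ 69.697   94.9712]] [-3.2403  6.8126]
-0.3989226199825178 145.25873024548653
89.79988667377131 177.3295846918133
```

step_arm(
  targets="0.2 0 0 0; 0.2 0 0 0; 0.2 0 0 0; 0.1 0 0 0; 0 0 0 0; -0.5 0 0 0; -1.5 0 0 0; 0 0 -3 0; 0 0 -4 0; 0 0 -3 0",
)

```text
time_s: 6.75
tcp_pos: [0.6619, 0.0382, 0.1788]
ee_rot: [[-0.17, -0.985, 0.001], [-0.985, 0.17, -0.001], [0.0, -0.002, -1.0]]
wrist_force: [1.2, 0.8, 0.6]
gripper_width: 0.003
gripper_force: 0.0
```

step_arm(
  targets="0 3.5 0 0; 0 3.5 0 0; 0 3.5 0 0; 3 0 0 0; 3 0 0 0; 3 0 0 0; 3 0 0 0; 0 0 0 0; 0 0 0 0",
)

```text
time_s: 7.5
tcp_pos: [0.5372, -0.0636, 0.1769]
ee_rot: [[-0.174, -0.985, 0.001], [-0.985, 0.174, 0.0], [-0.0, -0.001, -1.0]]
wrist_force: [0.2, 1.0, -0.4]
gripper_width: 0.004
gripper_force: 0.0
```

```bash
python3 -c "
from h import *
c=cap('scene','scene3'); print(sense()['tcp_pos'],sense()['wrist_force'])
a=c['frame'][190:315,230:385]
cv2.imwrite('pics/crop3.png',cv2.resize(a,None,fx=4.8,fy=4.8,interpolation=cv2.INTER_CUBIC))"
```

```text
[ 0.53748313 -0.06289132  0.17681571] [ 1.41549516  0.18428113 -0.09935087]
```

View pics/crop3.png

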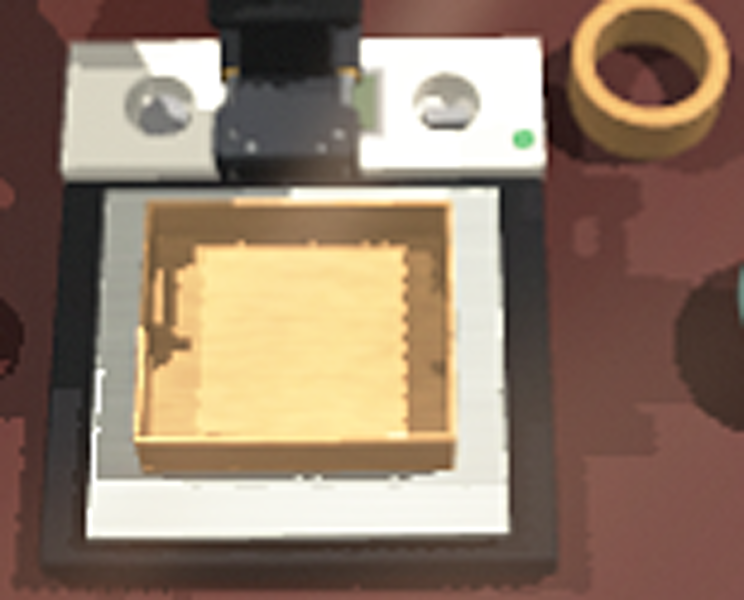

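Rim corners now read (147,201), (453,201), (455,438) and (134,440); the gripper is over the display, touching nothing.

```bash
python3 -c "
from h import *
np.set_printoptions(precision=4,suppress=True)
f=lambda p:(np.array(p)+.5)/4.8-.5+[230,190]
a=np.radians(-9.8);S=np.array([[np.cos(a),-np.sin(a)],[np.sin(a),np.cos(a)]])
T=lambda P:(P[:,:2]-[.6451,-.082])@S
c,y,res=rect(T(pix2z('scene3',f([(147,201),(453,201),(455,438),(134,440)]),.11)),.15,.18);print(c*1e3,y,res)
print(T(pix2z('scene3',f([(140,472),(455,469)]),.06))*1e3)
print(T(np.array([sense()['tcp_pos']]))*1e3)
"
```

```text
[-3.3437 -0.0461] -0.295336465367306 [[ 1.2785  0.6338]
 [ 1.5891 -0.2875]
 [-1.898  -1.2574]
 [-0.9695  0.9111]]
[[ 71.0698 -91.1772]
 [ 70.4535  89.4677]]
[[-109.299     0.5124]]
```

step_arm(
  targets="0 0 3 0; 0 0 3.5 0; 0 0 3.3 0; 0 0 0 0; 0 -0.5 0 0; 0 -0.5 0 0; 0 -0.3 0 0; 0 -0.15 0 0; 0 -0.1 0 0; 0 -0.1 0 0; 0 -0.1 0 0; 0 -0.1 0 0",
)

```text
time_s: 8.55
tcp_pos: [0.5554, -0.0665, 0.0789]
ee_rot: [[-0.172, -0.985, 0.0], [-0.985, 0.172, 0.0], [-0.0, -0.0, -1.0]]
wrist_force: [0.1, 0.5, 0.5]
gripper_width: 0.008
gripper_force: 0.0
```

step_arm(
  targets="0 -0.1 0 0; 0 0 0 0",
)

```text
time_s: 8.72
tcp_pos: [0.556, -0.0667, 0.0787]
ee_rot: [[-0.172, -0.985, -0.001], [-0.985, 0.172, -0.0], [0.0, 0.001, -1.0]]
wrist_force: [-2.3, 0.5, 1.6]
gripper_width: 0.008
gripper_force: 1.0
```

```bash
python3 -c "
from h import *
np.set_printoptions(precision=4,suppress=True)
c=cap('scene','scene4'); 
a=np.radians(-9.8);S=np.array([[np.cos(a),-np.sin(a)],[np.sin(a),np.cos(a)]])
T=lambda P:(P[:,:2]-[.6451,-.082])@S
print(T(np.array([sense()['tcp_pos']]))*1e3,sense()['wrist_force'])
a=c['frame'][190:315,230:385]
cv2.imwrite('pics/crop4.png',cv2.resize(a,None,fx=4.8,fy=4.8,interpolation=cv2.INTER_CUBIC))"
```

```text
[[-90.4191  -0.0437]] [-2.0742  0.8978  1.6634]
```

View pics/crop4.png

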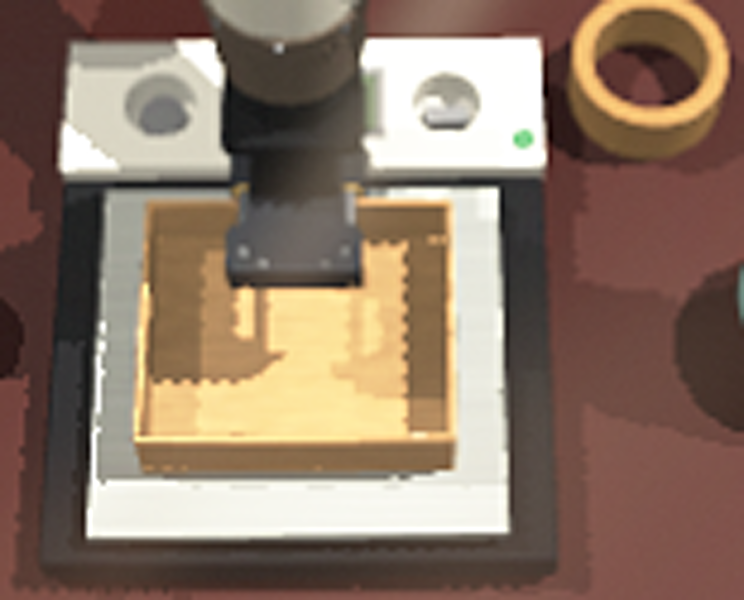

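Contact has only just been made (2 N), and the near rim at (134..455, 440) hasn't moved. So the fingertips are slimmer than I assumed: push about 3.5 mm more.

step_arm(
  targets="0 -0.1 0 0; 0 -0.1 0 0; 0 -0.1 0 0; 0 -0.05 0 0; 0 0 0 0; 0 0 0 0",
)

```text
time_s: 9.27
tcp_pos: [0.5597, -0.0673, 0.0786]
ee_rot: [[-0.172, -0.985, -0.0], [-0.985, 0.172, -0.0], [0.0, 0.0, -1.0]]
wrist_force: [-1.9, -0.3, 3.2]
gripper_width: 0.005
gripper_force: 1.7
```

```bash
python3 -c "
from h import *
np.set_printoptions(precision=4,suppress=True)
c=cap('scene','scene5'); 
a=np.radians(-9.8);S=np.array([[np.cos(a),-np.sin(a)],[np.sin(a),np.cos(a)]])
T=lambda P:(P[:,:2]-[.6451,-.082])@S
print(T(np.array([sense()['tcp_pos']]))*1e3,sense()['wrist_force'])
# image shift of the carton's near wall vs scene4, scene3 (subpixel)
w=lambda f:cv2.cvtColor(cv2.imread('pics/%s.png'%f)[275:291,256:328],cv2.COLOR_BGR2GRAY).astype(np.float32)
for b in('scene3','scene4'):print(b,[cv2.phaseCorrelate(w(b)[:,i:i+30].copy(),w('scene5')[:,i:i+30].copy()) for i in(0,20,40)])
a=c['frame'][190:315,230:385]
cv2.imwrite('pics/crop5.png',cv2.resize(a,None,fx=4.8,fy=4.8,interpolation=cv2.INTER_CUBIC))"
```

```text
[[-86.6082  -0.0291]] [-3.5646  0.3815  3.5032]
scene3 [((-0.33585118893123145, 0.761555908221367), 0.9688135042786599), ((9.33110005700057, -1.0294779895787372), 0.19354715223113697), ((0.39227573926918424, 0.942131675957329), 0.9389025886853536)]
scene4 [((-0.26599755771275113, 0.6612657153403578), 0.9836977601051331), ((15.107589213389288, 1.4575072709857562), 0.13523822526137033), ((0.21533439377221697, 1.1227571087347226), 0.9116231304903825)]
```

View pics/crop5.png

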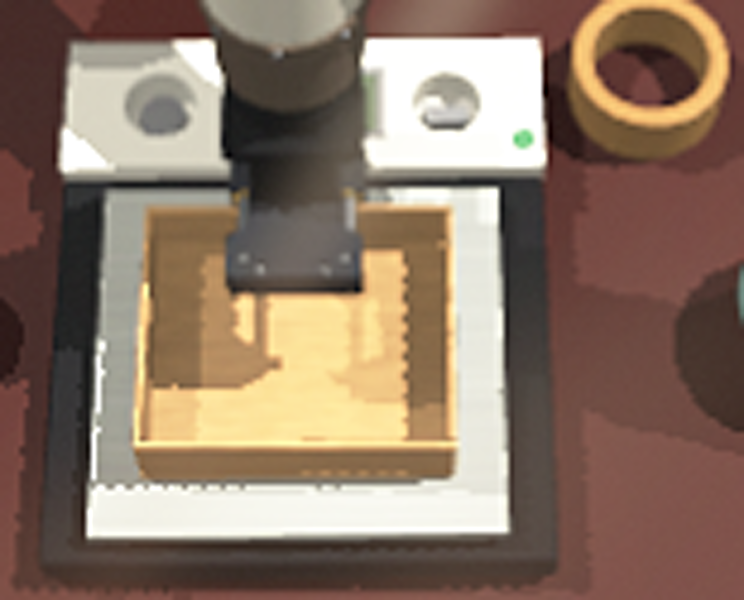

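Rim corners are now (147,206), (453,207), (456,444) and (134,444), about 3 mm further in +x, so the carton is centred to about 1 mm and square. Now back off, raise and turn for the well.

step_arm(
  targets="0 0.3 0 0; 0 1 0 0; 0 1.7 0 0; 0 0 -3 0; 0 0 -4 0; 0 0 -4 0; 0 0 0 7; 0 0 0 7; 0 0 0 7; 0 0 0 7; 0 0 0 7; 0 0 0 7",
)

```text
time_s: 10.32
tcp_pos: [0.5299, -0.0618, 0.1883]
ee_rot: [[-0.791, -0.612, 0.001], [-0.612, 0.791, 0.0], [-0.001, -0.0, -1.0]]
wrist_force: [-0.6, -0.1, 0.4]
gripper_width: 0.002
gripper_force: 0.0
```

step_arm(
  targets="0 0 0 7; 0 0 0 7; 0 0 0 7; 0 0 0 7; 0 0 0 7; 0 0 0 7; 0 0 0 6; 2 -3 0 0; 2 -3 0 0; 1.9 -3 0 0; 0 0 0 0; 0 0 0 0",
)

```text
time_s: 11.32
tcp_pos: [0.4554, -0.1414, 0.1886]
ee_rot: [[-0.985, 0.174, 0.001], [0.174, 0.985, 0.0], [-0.001, 0.0, -1.0]]
wrist_force: [1.4, -0.2, -0.4]
gripper_width: 0.006
gripper_force: 0.0
```

```bash
python3 -c "
from h import *
np.set_printoptions(precision=4,suppress=True)
c=cap('wrist','wrist6'); s=sense(); R=np.array(s['ee_rot']); print(s['tcp_pos'],R,s['joints'])
print(R.T@(np.array([.457,-.141,.05])-s['tcp_pos'])*100)
print(proj('wrist6',[[.457,-.141,.05],[.457,-.141,.036],[.4873,.036,.05]]))
cap('scene','scene6')
"
```

```text
[ 0.4564 -0.1408  0.1887] [[-0.9849  0.1729  0.0016]
 [ 0.1729  0.9849  0.0001]
 [-0.0015  0.0003 -1.    ]] [   2.3994    9.3214  -22.5712    0.      -58.0166 -102.3563]
[-0.0404 -0.0125 13.8731]
[[321.6943 187.9703]
 [321.6967 184.9189]
 [479.4602 187.3157]]
```

View pics/wrist6.png

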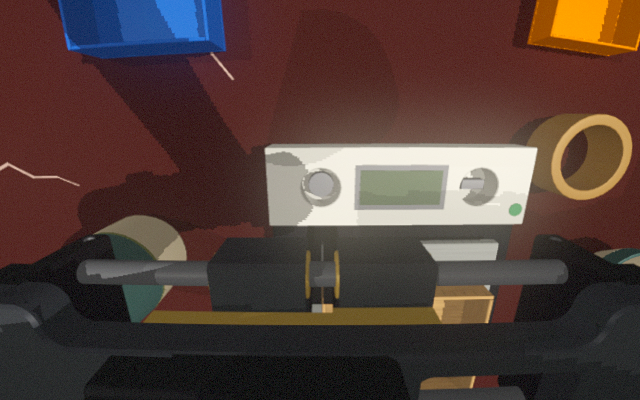

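The wrist view shows the tare well's mouth at about (321,187) with the round key in it, against a prediction of (321.7,188.0). The on/off well at (479,187) also agrees, so I can go straight down.

step_arm(
  targets="0 0 3.5 0; 0 0 3.5 0; 0 0 3 0; 0 0 2 0; 0 0 1 0; 0 0 0.8 0; 0 0 0.8 0; 0 0 0.2 0; 0 0 0 0; 0 0 0 0",
)

```text
time_s: 12.25
tcp_pos: [0.4573, -0.1404, 0.0411]
ee_rot: [[-0.985, 0.171, 0.001], [0.171, 0.985, -0.0], [-0.001, 0.0, -1.0]]
wrist_force: [1.5, -0.2, -0.5]
gripper_width: 0.005
gripper_force: 0.0
```

step_arm(
  targets="0 0 0.2 0; 0 0 0.2 0; 0 0 0.1 0; 0 0 0.1 0; 0 0 0 0",
)

```text
time_s: 12.67
tcp_pos: [0.457, -0.1406, 0.0349]
ee_rot: [[-0.985, 0.172, 0.001], [0.172, 0.985, -0.0], [-0.001, 0.0, -1.0]]
wrist_force: [-0.1, 0.7, 3.9]
gripper_width: 0.006
gripper_force: 1.5
```

step_arm(
  targets="0 0 0.2 0; 0 0 0.2 0; 0 0 0 0",
)

```text
time_s: 12.92
tcp_pos: [0.457, -0.1406, 0.0314]
ee_rot: [[-0.985, 0.171, 0.001], [0.171, 0.985, -0.0], [-0.001, -0.0, -1.0]]
wrist_force: [-2.1, 0.9, 8.6]
gripper_width: 0.004
gripper_force: 4.5
```

step_arm(
  targets="0 0 0.1 0; 0 0 0 0; 0 0 0 0; 0 0 0 0",
)

```text
time_s: 13.25
tcp_pos: [0.457, -0.1406, 0.0312]
ee_rot: [[-0.985, 0.171, 0.001], [0.171, 0.985, -0.0], [-0.001, -0.0, -1.0]]
wrist_force: [-4.1, 2.1, 16.6]
gripper_width: 0.003
gripper_force: 8.3
```

step_arm(
  targets="0 0 0 0; 0 0 -0.5 0; 0 0 -1 0; 0 0 -1.5 0; 0 0 -3 0; 0 0 -4 0; 0 0 -4 0; 0 0 -4 0; 0 0 0 0; 0 0 0 0",
)

```text
time_s: 14.08
tcp_pos: [0.4578, -0.1405, 0.2116]
ee_rot: [[-0.985, 0.172, 0.006], [0.172, 0.985, 0.0], [-0.006, 0.001, -1.0]]
wrist_force: [0.1, -0.8, -1.4]
gripper_width: 0.006
gripper_force: 0.0
```

```bash
python3 -c "
from h import *
np.set_printoptions(precision=2,suppress=True)
print(sense()['tcp_pos'],sense()['wrist_force']); c=cap('scene','scene7')
a=c['frame'][190:315,230:385]
cv2.imwrite('pics/crop7.png',cv2.resize(a,None,fx=4.8,fy=4.8,interpolation=cv2.INTER_CUBIC))"
```

```text
[ 0.46 -0.14  0.21] [ 0.09 -0.82 -1.44]
```

View pics/crop7.png

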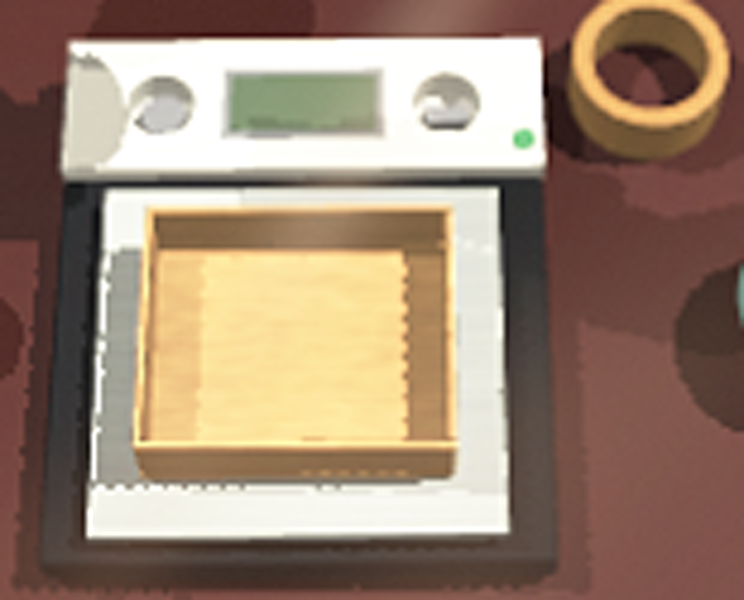

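The picture shows the carton centred and square on the pan (rim (147,208) to (457,444)), the tare key up at (162,104), and the tape where it was. The arm is clear, so I'm handing in.

```bash
python3 -c "
from h import *
print(r.finish_job())"
```

```text
the job is handed in; nothing more can be done
None
```

The carton is pushed back to within about 1–2 mm of the pan's centre and square with it. The tare key was then pressed to its stop for about half a second and released, and the job was handed in after about 14 of the 54 s, with the arm clear.

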